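Pop the wafer hatch of a tubing welder

ROBOT

A 6-joint arm with a two-finger parallel gripper is mounted at the origin on the work surface. World frame = base frame: x ahead of the robot, y to its left, z up, the work surface at z = 0. Lengths are in m, angles in rad, forces in N, time in s.
With the tool pointing down it reaches from about 0.275 to 0.975 m from the base axis. Payload 8.4 kg.
Tool frame: the origin (TCP) lies between the finger pads; the fingertips stand 25 mm ahead of it and the grasp point (between the pads) lies 6 mm ahead of it; z points along the fingers, y is the direction in which the jaws open and shut (so a half turn about z gives the same grasp; the last joint's range is limited). The gripper opens to 92 mm and grips with 3 to 60 N. Pads are 20 mm wide; open, the fingers measure 128 mm over their backs; the gripper's body (75 mm by 189 mm) begins 69 mm behind the grasp point.
Start: joints at [1.306, 0.353, 1.633, -0, 1.155, -0.002], TCP at [0.162, 0.604, 0.24] pointing down, gripper open.
Joint ranges: [-2.63, 2.63], [-0.92, 2.1], [0.06, 2.66], [-1.3, 4.44], [0, 2.69], [-3.02, 3.02]. Speed limits (rad/s): [2.22, 2.22, 2.79, 3.14, 3.14, 3.14].

INTERFACE

Orientations are given as a unit quaternion [x, y, z, w].
In Python, from station import bot gives the robot as it stands.
- The arm moves only by the tool arm_command, never from a script. Its argument "moves" is a list of rows, each an object of numbers: "x", "y", "z": the shift along the world's x, y, z in cm; "wx", "wy", "wz": the turn, a rotation vector about the world's x, y, z in rad. In form: [{"x": .., "y": .., "z": .., "wx": .., "wy": .., "wz": ..}, ...]. A call has 1 to 12 rows; each row shifts and turns the commanded pose from where the row before left it; what a row does not reach is not made up. A row lasts 1/12 s, in which the tool goes at most 41.7 mm and 7.16 degrees, less where a joint would pass 70% of its speed; a pose out of reach is approached as far as the arm can. A call with a gripper value outside its range is refused whole. "jaw" is the opening, from 0 (shut) to 1 (fully open), set as the call begins (left out, the last holds). The fingers move at their own pace and stop on an object; the grip force is fixed at half the most. Time passes only in rows, so rows that do not move let the fingers close. It gives the time, the measured TCP pose, the force and the opening at its end, in the units of the state.
- bot.get_state(): the state, without advancing time (a new reading comes with each control period).
- bot.get_image(name): name is "side" or "top" or "wrist"; returns (picture, depth): 384x512x3 uint8, red, green, blue; 384x512 float32, m along the optical axis (not along the pixel's ray), 0 where there is no reading.
- bot.get_calibration(name): a dict with "K" (3x3 intrinsics, pixels), "xyz" and "rotation" of the camera in the world. Camera axes: x right, y up, looking along -z (the intrinsics and any distortion apply to the point x, -y, -z); pixel columns grow to the right and rows downward; lengths in m; the calibration is good to about 2 mm. A picture is of the moment at which its call begins: read the wrist's pose just before it. get_calibration takes no time and is no camera call; for the wrist camera it gives the pose at the moment of the call.
- bot.close_job(): hands the job in, once; it reports no verdict.
Trained networks look in the newest picture that a camera, given by its name, has taken for a name from the list of things; names that differ only in an ending like _2 or _b are one class to them, and where a whole thing is asked for, a point or a joint stands for the part that bears it (a point fixed in the world has none). Each returns a list of dicts, best first, with "confidence" (0 to 1); they miss things now and then, are a little off and sometimes report something else, mostly with a low value. They report only what shows in the picture. A call takes as long as a camera call. They do not tell look-alikes from the thing itself.
- bot.masks_of(camera, target): "pixels" (384x512 bool, what is visible of it) and "bbox" ([left, top, right, bottom] in pixels, round what is visible of it).
- bot.spot_point(camera, target): "at" ([column, row] in pixels: a listed point, or the origin of a listed thing).
The state is a dict: "time": time; "joint_pos": joint angles; "joint_vel": joint speeds; "joint_torque": joint torques, N m; "eef_pos": TCP position; "tool_rot": TCP orientation; "force": force on the tool from outside, world axes, zero at the start; "moment": the same for the moment, N m; "width": finger opening in m.
Only numpy, scipy, OpenCV 4.12 (cv2) and the standard library are available. Lean on these libraries where they do the work, as an engineer would, in place of code of your own. Each camera call takes 0.05 s, during which the arm holds its last target. There are 200 camera calls.

TASK

The tubing welder's wafer magazine is due for a change: with a fingertip, gently press the blue pad of its hatch once until the push-push latch lets go, then draw straight back so that the hatch can spring fully up. Keep clear and watch it for about two seconds to see that it stays up; do not push it down again. Leave the used-wafer hatch with the yellow pad shut, and the spare magazine, tape reel and bottle where they stand.

Things in the scene. Friction and masses are not known exactly. Their poses are not given: they have to be found in the camera images.
- welder: tubing welder, fixed grey bench machine, 270 mm deep (x), 360 mm wide (y), deck 120 mm above the bench. Origin: centre of its underside; x from its front (robot's side) to its back, y left, z up. Equal hatches lie flush in the deck at the front edge: blue pad 105 mm left of the middle, yellow pad 5 mm right. A smoked cover, 250 mm in x, stands open on its right (-y) end, top 340 mm above the bench
- wafer_hatch (a joint): angle (rad) of the wafer hatch, hinged at its rear edge: 0 shut and latched (within 0.01), -0.065 pressed fully in, 0.45 fully up. Push-push: about 4 N on the pad; the latch lets go once the pad is 2 mm down (stop at 4.5 mm); as the finger withdraws the sprung lid follows in about 0.5 s and rests at 0.45, front edge 40 mm up. Pressed down again it latches shut
- wafer_pad (a point): middle of the top of the blue press pad, 26 mm (x) by 44 mm (y), 1.5 mm proud of the grey lid (92 mm long in x, 70 mm wide), 22 mm behind the lid's front edge, 70 mm in front of its hinge, 121.5 mm above the bench when shut. Axes as the welder's while shut; it tilts with the lid
- waste_hatch (a joint): angle of the used-wafer hatch (yellow pad), same size, latch and values as the wafer hatch; shut at 0 and to stay so
- waste_pad (a point): middle of the top face of the yellow press pad on the used-wafer hatch; same pad size and axes
- clamps_top (a point): top middle of the black tube clamps, a fixed block 100 mm (x) by 84 mm (y), 41 mm high, on the deck behind the hatches. Axes as the welder's
- spare_mid (a point): centre of the spare wafer magazine, a loose white box with a blue band, 34 mm (x) by 60 mm (y) by 46 mm high, 70 g, standing on the welder's deck behind the wafer hatch; z up
- reel_mid (a point): centre of a loose reel of white tape lying flat on the bench in front of the welder, 56 mm across, 25 mm hole, 19 mm high; z up
- bottle_mid (a point): centre of a loose upright clear bottle with a red cap on the bench to the left of the welder, 60 mm across, 150 mm high; z up
There are look-alikes about, which are no part of the job. There is more than one size of the part that bears bottle_mid; the job needs the smaller. Of the things shaped like the part that bears spare_mid, the white one is meant.

How it is judged:
By the outcome, as a careful person would: the job done as asked, in the order asked, and still so for the second after the job is handed in, with the robot touching nothing.
It also fails if it takes over 32 s, if anything falls off the work surface, if the arm or the gripper's body presses on something with over 40 N, if the wrist force passes 120 N, or if a joint passes its speed limit or range.

## Working session

There is one attempt and no reset: what is moved stays moved. The work goes in short steps, Python scripts to look and compute and a tool call to move; the robot and the scene stay as the last step left them, time stands still between calls to the robot, and variables do not carry over. Pictures are saved under pics/ and viewed, about 8 in all and at most 12, crops included, and the job is handed in when it is done.

Besides the shell and the picture viewer there is one more tool, called after ">>>" as a command line: name --argument value ..., lists and objects as JSON in quotes. arm_command: Moves the arm, as the interface text tells. Its arguments: {"type":"object","properties":{"moves":{"type":"array","items":{"type":"object","properties":{"x":{"type":"number"},"y":{"type":"number"},"z":{"type":"number"},"wx":{"type":"number"},"wy":{"type":"number"},"wz":{"type":"number"}}}},"jaw":{"type":"number"}},"required":["moves"]}

```bash
mkdir -p pics; cat > h.py <<'E'
from station import bot
import numpy as np, cv2
def px2w(cam,uv,d,c=None):
    c=c or bot.get_calibration(cam); K=np.array(c["K"]); R=np.array(c["rotation"])
    if R.shape!=(3,3):
        from scipy.spatial.transform import Rotation as T; R=T.from_quat(R).as_matrix()
    x=(uv[0]-K[0,2])/K[0,0]*d; y=(uv[1]-K[1,2])/K[1,1]*d
    return np.array(c["xyz"])+R@np.array([x,-y,-d])
def med(dep,uv,r=2):
    u,v=int(round(uv[0])),int(round(uv[1])); p=dep[max(0,v-r):v+r+1,max(0,u-r):u+r+1]; p=p[p>0]
    return float(np.median(p)) if p.size else 0
E
cat > a.py <<'E'
from h import *
np.set_printoptions(precision=4,suppress=True)
ims=[]
for cam in ("top","side"):
    im,d=bot.get_image(cam); c=bot.get_calibration(cam); ims.append(im)
    print(cam,np.array(c["xyz"]))
    for t in ("wafer_pad","waste_pad","clamps_top","spare_mid","reel_mid","bottle_mid","welder"):
        for r in bot.spot_point(cam,t)[:3]:
            z=med(d,r["at"]); print(t,round(r["confidence"],2),np.round(r["at"]),px2w(cam,r["at"],z,c) if z else None)
    cv2.imwrite(f"pics/{cam}.png",cv2.resize(im[...,::-1],(768,576),interpolation=cv2.INTER_CUBIC))
print(bot.get_state())
E
python3 a.py
```

```text
top [0.5192 0.0241 1.0503]
wafer_pad 0.75 [287. 211.] [ 0.5502 -0.0494  0.1218]
waste_pad 0.86 [330. 207.] [ 0.559  -0.1481  0.1218]
waste_pad 0.45 [288. 214.] [ 0.5422 -0.0525  0.1213]
clamps_top 0.56 [318. 123.] [ 0.7541 -0.122   0.1232]
spare_mid 0.95 [203. 194.] [0.5932 0.1517 0.0457]
spare_mid 0.72 [263. 125.] [0.7376 0.008  0.1668]
reel_mid 0.7 [355. 235.] [ 0.4931 -0.2332  0.0025]
bottle_mid 0.84 [203. 148.] [0.6896 0.1433 0.1398]
bottle_mid 0.75 [182. 102.] [0.7919 0.1896 0.1571]
welder 0.63 [316. 162.] [ 0.6623 -0.1174  0.1208]
side [0.3373 0.8942 0.8573]
wafer_pad 0.61 [275. 176.] [ 0.5571 -0.0437  0.1231]
waste_pad 0.92 [281. 153.] [ 0.5672 -0.1533  0.1238]
clamps_top 0.84 [221. 136.] [ 0.7454 -0.1464  0.1561]
clamps_top 0.46 [305. 175.] [ 0.5    -0.2059  0.0194]
spare_mid 0.91 [201. 172.] [0.735  0.0377 0.1587]
spare_mid 0.77 [242. 248.] [0.5874 0.1651 0.0472]
reel_mid 0.73 [307. 172.] [ 0.4996 -0.2341  0.011 ]
bottle_mid 0.79 [153. 226.] [0.7787 0.2326 0.1347]
bottle_mid 0.77 [201. 229.] [0.6876 0.1739 0.0951]
welder 0.9 [240. 187.] [0.6348 0.0241 0.1201]
{'time': 0.8, 'joint_pos': array([ 1.3056,  0.353 ,  1.6334,  0.    ,  1.1552, -0.0024]), 'joint_vel': array([-0.0001,  0.0001,  0.0001,  0.0017,  0.0002, -0.0002]), 'joint_torque': array([  0.0012, -59.3695, -33.4561,   0.0699,   0.0157,   0.    ]), 'eef_pos': array([0.1624, 0.6036, 0.2396]), 'tool_rot': array([0.131 , 0.9914, 0.    , 0.    ]), 'force': array([-0.5227, -0.4976, -0.0886]), 'moment': array([-0.0056,  0.0051,  0.027 ]), 'width': 0.09212831619950049}
```

View pics/top.png

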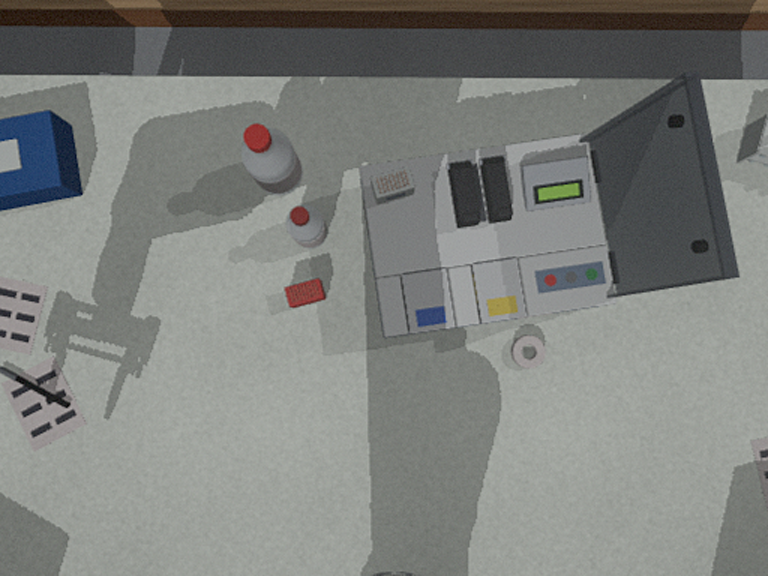

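View pics/side.png

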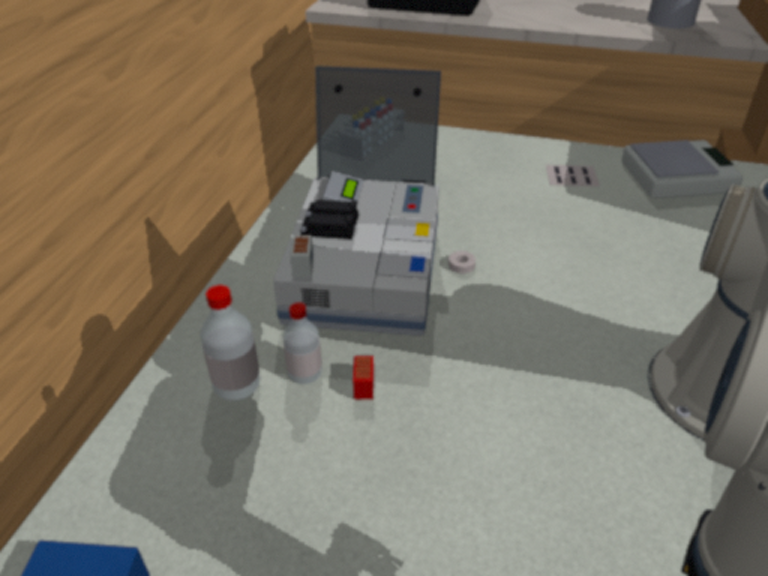

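Candidates for the blue pad, in original top-image pixels:
- Blue pad on the hatch at (287,211). This matches the description: front edge, leftmost.
- Yellow pad at (335,204), which must stay shut.
- Blue box at far left, about (20,107), not on the welder.

For the other things: the white spare stands on the deck at about (263,125), and the red box at (203,195) is its look-alike. The small bottle is at (203,148) and the large one at (182,102).

Next I'll measure the pads by colour and check a crop.

```bash
cat > b.py <<'E'
from h import *
import sys
np.set_printoptions(precision=4,suppress=True)
cam=sys.argv[1]
im,d=bot.get_image(cam); c=bot.get_calibration(cam)
hsv=cv2.cvtColor(im,cv2.COLOR_RGB2HSV); P={}
box={"top":(slice(190,230),slice(270,360)),"wrist":(slice(0,384),slice(0,512)),"side":(slice(140,190),slice(260,300))}[cam]
for n,lo,hi in (("blue",(105,110,40),(130,255,255)),("yellow",(18,110,60),(35,255,255))):
    m=np.zeros(d.shape,np.uint8); m[box]=cv2.inRange(hsv,lo,hi)[box]
    k,l,s,ce=cv2.connectedComponentsWithStats(m)
    if k<2: continue
    i=1+np.argmax(s[1:,4]); vs,us=np.nonzero(l==i)
    W=np.array([px2w(cam,(u,v),d[v,u],c) for u,v in zip(us,vs) if d[v,u]>0])
    rc=cv2.minAreaRect((W[:,:2]*1000).astype(np.float32)); P[n]=np.array(rc[0])/1000
    print(n,ce[i],s[i],"mean",W.mean(0),"rect",rc)
if len(P)==2:
    v=P["yellow"]-P["blue"]; print("dist",np.hypot(*v),"yaw",np.arctan2(v[0],-v[1]))
if len(sys.argv)>2:
    x,y,w,h=map(int,sys.argv[3:7]); cv2.imwrite(sys.argv[2],cv2.resize(im[y:y+h,x:x+w,::-1],(720,int(720*h/w)),interpolation=cv2.INTER_CUBIC))
print(bot.get_state()["eef_pos"])
E
python3 b.py top pics/crop.png 240 160 120 90; python3 b.py side
```

```text
blue [286.9372 210.5707] [278 205  19  13 191] mean [ 0.5507 -0.0495  0.1218] rect ((550.7137451171875, -49.447662353515625), (23.45415496826172, 42.05970764160156), 9.21682071685791)
yellow [334.4897 203.5567] [325 197  20  14 194] mean [ 0.5677 -0.158   0.1219] rect ((567.6412353515625, -158.10914611816406), (23.96619415283203, 41.7064094543457), 10.026905059814453)
dist 0.10997207818155397 yaw 0.1545397457545361
[0.1624 0.6035 0.2396]
blue [277.7647 175.8353] [273 171  10  10  85] mean [ 0.5505 -0.0465  0.1227] rect ((551.5403442382812, -48.64023971557617), (23.998685836791992, 44.32962417602539), 13.13399600982666)
yellow [281.0563 152.5493] [277 149   9   8  71] mean [ 0.5677 -0.1559  0.1229] rect ((567.99267578125, -156.68106079101562), (23.165067672729492, 42.23645782470703), 13.447882652282715)
dist 0.10928631310395134 yaw 0.15111789924877778
[0.1624 0.6035 0.2396]
```

View pics/crop.png

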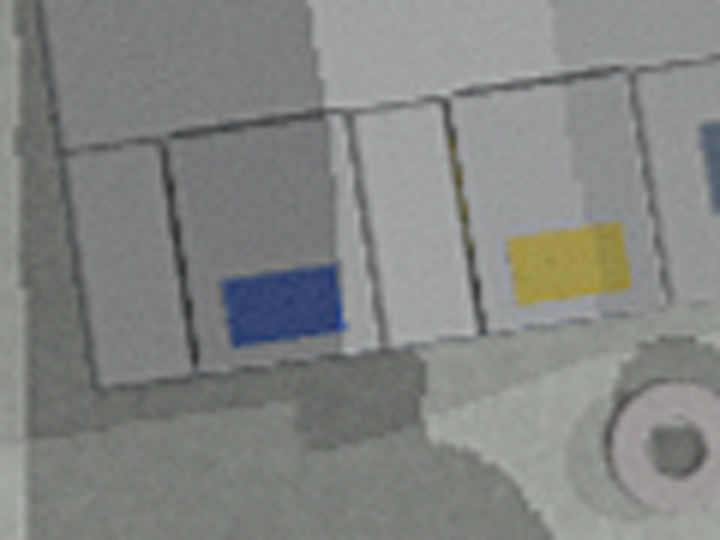

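The crop shows the blue pad at (283,305), leftmost, and the yellow pad at (568,263) to its right, so blue is the right one. Both cameras agree on (0.551, -0.049) with yaw 0.153. I'll move above it with the jaws shut.

>>> arm_command --jaw 0 --moves '[{"x": 1.77,"y": -2.96,"wz": 0.019},{"x": 1.77,"y": -2.96,"wz": 0.019},{"x": 1.77,"y": -2.96,"wz": 0.019},{"x": 1.77,"y": -2.96,"wz": 0.019},{"x": 1.77,"y": -2.96,"wz": 0.019},{"x": 1.77,"y": -2.96,"wz": 0.019},{"x": 1.77,"y": -2.96,"wz": 0.019},{"x": 1.77,"y": -2.96,"wz": 0.019},{"x": 1.77,"y": -2.96,"wz": 0.019},{"x": 1.77,"y": -2.96,"wz": 0.019},{"x": 1.77,"y": -2.96,"wz": 0.019}]'

```text
validation failed for argument at $.mo...
```

>>> arm_command --jaw 0 --moves '[{"x": 1.77,"y": -2.96,"wz": 0.019},{"x": 1.77,"y": -2.96,"wz": 0.019},{"x": 1.77,"y": -2.96,"wz": 0.019},{"x": 1.77,"y": -2.96,"wz": 0.019},{"x": 1.77,"y": -2.96,"wz": 0.019},{"x": 1.77,"y": -2.96,"wz": 0.019},{"x": 1.77,"y": -2.96,"wz": 0.019},{"x": 1.77,"y": -2.96,"wz": 0.019},{"x": 1.77,"y": -2.96,"wz": 0.019},{"x": 1.77,"y": -2.96,"wz": 0.019},{"x": 1.77,"y": -2.96,"wz": 0.019},{}]'

```text
validation failed for argument at $.mo...
```

```bash
python3 b.py wrist pics/wrist1.png 0 0 512 384; python3 -c "
from h import *
s=bot.get_state();print(s)"
```

```text
yellow [481.4009  74.8055] [ 448    0   64  143 3809] mean [ 0.1897  1.3398 -0.5873] rect ((174.2287139892578, 1341.394287109375), (184.81240844726562, 448.1745910644531), 89.54481506347656)
[0.1624 0.6036 0.2396]
{'time': 0.95, 'joint_pos': array([ 1.30560073e+00,  3.52988418e-01,  1.63338183e+00, -3.59409753e-06,
        1.15516290e+00, -2.42827540e-03]), 'joint_vel': array([ 0.00056534, -0.0003207 ,  0.00062519, -0.00132448, -0.00134763,
        0.00144223]), 'joint_torque': array([-1.85168492e-04, -5.93757570e+01, -3.34582043e+01,  6.95508113e-02,
        1.56882789e-02,  1.27373943e-05]), 'eef_pos': array([0.16237113, 0.60356706, 0.23959799]), 'tool_rot': array([1.31005286e-01, 9.91381669e-01, 2.92647790e-05, 5.59841875e-06]), 'force': array([ 0.18532707, -0.48654851,  0.20903766]), 'moment': array([ 0.00894335, -0.05955483, -0.03406929]), 'width': 0.09174175451992436}
```

View pics/wrist1.png

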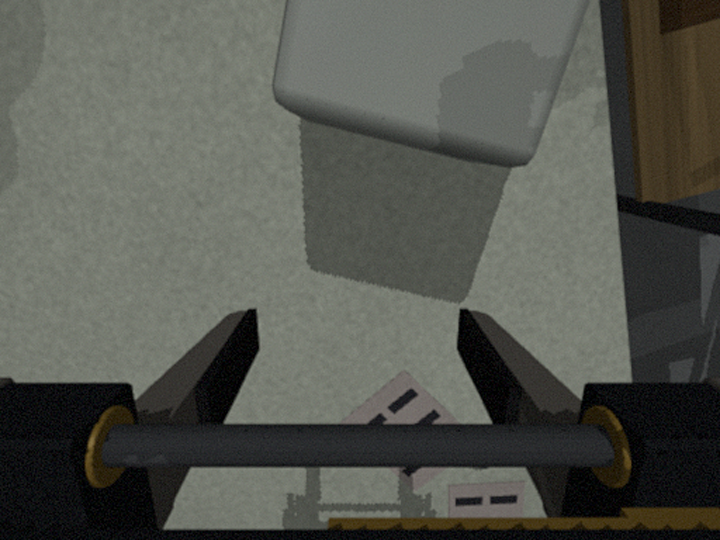

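The moves were refused by validation and nothing moved. The wrist view shows only bench clutter, including a grey box toward the base side, and my path leads away from it. I'll retry with all six fields given.

>>> arm_command --jaw 0 --moves '[{"x": 1.77,"y": -2.96,"z": 0,"wx": 0,"wy": 0,"wz": 0.019},{"x": 1.77,"y": -2.96,"z": 0,"wx": 0,"wy": 0,"wz": 0.019},{"x": 1.77,"y": -2.96,"z": 0,"wx": 0,"wy": 0,"wz": 0.019},{"x": 1.77,"y": -2.96,"z": 0,"wx": 0,"wy": 0,"wz": 0.019}]'

```text
time: 1.28
eef_pos: [0.2335, 0.4839, 0.2395]
tool_rot: [0.092, 0.996, -0.0, 0.0]
force: [1.2, 0.4, 0.4]
width: 0.0676
```

>>> arm_command --jaw 0 --moves '[{"x": 1.77,"y": -2.96,"z": 0,"wx": 0,"wy": 0,"wz": 0.019},{"x": 1.77,"y": -2.96,"z": 0,"wx": 0,"wy": 0,"wz": 0.019},{"x": 1.77,"y": -2.96,"z": 0,"wx": 0,"wy": 0,"wz": 0.019},{"x": 1.77,"y": -2.96,"z": 0,"wx": 0,"wy": 0,"wz": 0.019},{"x": 1.77,"y": -2.96,"z": 0,"wx": 0,"wy": 0,"wz": 0.019},{"x": 1.77,"y": -2.96,"z": 0,"wx": 0,"wy": 0,"wz": 0.019},{"x": 1.77,"y": -2.96,"z": 0,"wx": 0,"wy": 0,"wz": 0.019},{"x": 1.77,"y": -2.96,"z": 0,"wx": 0,"wy": 0,"wz": 0.019},{"x": 1.77,"y": -2.96,"z": 0,"wx": 0,"wy": 0,"wz": 0.019}]'

```text
time: 2.03
eef_pos: [0.3931, 0.2172, 0.2399]
tool_rot: [0.007, 1.0, 0.0, 0.0]
force: [0.6, 0.4, 0.6]
width: 0.0071
```

>>> arm_command --jaw 0 --moves '[{"x": 1.77,"y": -2.96,"z": 0,"wx": 0,"wy": 0,"wz": 0.019},{"x": 1.77,"y": -2.96,"z": 0,"wx": 0,"wy": 0,"wz": 0.019},{"x": 1.77,"y": -2.96,"z": 0,"wx": 0,"wy": 0,"wz": 0.019},{"x": 1.77,"y": -2.96,"z": 0,"wx": 0,"wy": 0,"wz": 0.019},{"x": 1.77,"y": -2.96,"z": 0,"wx": 0,"wy": 0,"wz": 0.019},{"x": 1.77,"y": -2.96,"z": 0,"wx": 0,"wy": 0,"wz": 0.019},{"x": 1.77,"y": -2.96,"z": 0,"wx": 0,"wy": 0,"wz": 0.019},{"x": 1.77,"y": -2.96,"z": 0,"wx": 0,"wy": 0,"wz": 0.019},{"x": 1.77,"y": -2.96,"z": 0,"wx": 0,"wy": 0,"wz": 0.019},{"x": 0,"y": 0,"z": 0,"wx": 0,"wy": 0,"wz": 0}]'

```text
time: 2.87
eef_pos: [0.5546, -0.052, 0.2398]
tool_rot: [-0.077, 0.997, -0.001, 0.001]
force: [-0.1, -0.3, -0.3]
width: 0.0003
```

```bash
python3 b.py wrist pics/wrist2.png 0 0 512 384
```

```text
blue [258.2527 186.4286] [ 236  174   46   26 1183] mean [ 0.5468 -0.0469  0.1212] rect ((547.2273559570312, -46.705848693847656), (25.458948135375977, 43.05049514770508), 8.517354965209961)
yellow [142.97   186.4667] [ 119  174   49   27 1200] mean [ 0.5635 -0.1555  0.121 ] rect ((564.3197021484375, -155.8983917236328), (26.029064178466797, 45.17198181152344), 8.743478775024414)
dist 0.11052221383793562 yaw 0.15527396746437874
[ 0.5529 -0.0499  0.2395]
```

View pics/wrist2.png

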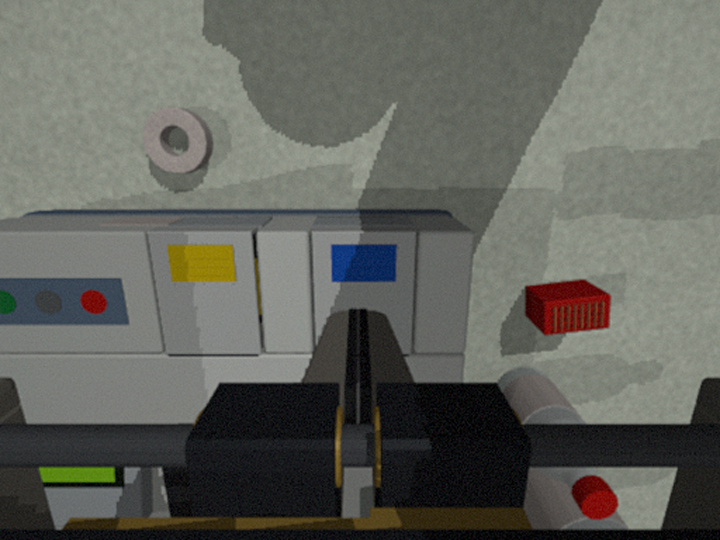

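The wrist view shows the closed fingers aligned with the blue pad, which is at (363,263) in the picture. The three position readings agree within about 4 mm, so I'll use (0.549, -0.048) and go down.

>>> arm_command --jaw 0 --moves '[{"x": -0.3,"y": 0,"z": -1.5,"wx": 0,"wy": 0,"wz": 0},{"x": 0,"y": 0,"z": -2,"wx": 0,"wy": 0,"wz": 0},{"x": 0,"y": 0,"z": -2,"wx": 0,"wy": 0,"wz": 0},{"x": 0,"y": 0,"z": -1.5,"wx": 0,"wy": 0,"wz": 0},{"x": 0,"y": 0,"z": -1,"wx": 0,"wy": 0,"wz": 0},{"x": 0,"y": 0,"z": -0.5,"wx": 0,"wy": 0,"wz": 0},{"x": 0,"y": 0,"z": 0,"wx": 0,"wy": 0,"wz": 0},{"x": 0,"y": 0,"z": 0,"wx": 0,"wy": 0,"wz": 0}]'

```text
time: 3.58
eef_pos: [0.549, -0.0473, 0.1551]
tool_rot: [-0.078, 0.997, 0.0, 0.0]
force: [0.2, 0.0, -0.5]
width: 0.0003
```

```bash
python3 - <<'E'
from h import *
print(bot.get_state()["eef_pos"],bot.get_state()["force"])
im,d=bot.get_image("side"); cv2.imwrite("pics/s2.png",cv2.resize(im[130:205,230:330,::-1],(720,540),interpolation=cv2.INTER_CUBIC))
E
```

```text
[ 0.54895188 -0.047295    0.15507249] [ 0.20887468  0.01160935 -0.46781113]
```

View pics/s2.png

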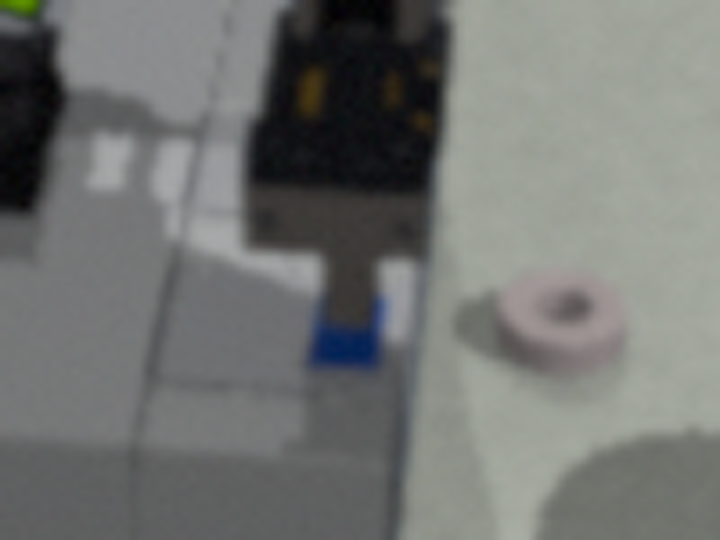

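The fingertips at (350,320) sit centred over the blue pad, about 8 mm above it. Now press slowly.

>>> arm_command --jaw 0 --moves '[{"x": 0,"y": 0,"z": -0.3,"wx": 0,"wy": 0,"wz": 0},{"x": 0,"y": 0,"z": -0.3,"wx": 0,"wy": 0,"wz": 0},{"x": 0,"y": 0,"z": -0.1,"wx": 0,"wy": 0,"wz": 0},{"x": 0,"y": 0,"z": -0.1,"wx": 0,"wy": 0,"wz": 0},{"x": 0,"y": 0,"z": -0.1,"wx": 0,"wy": 0,"wz": 0},{"x": 0,"y": 0,"z": 0,"wx": 0,"wy": 0,"wz": 0},{"x": 0,"y": 0,"z": 0,"wx": 0,"wy": 0,"wz": 0}]'

```text
time: 4.22
eef_pos: [0.5487, -0.0477, 0.1457]
tool_rot: [-0.078, 0.997, -0.0, -0.0]
force: [-0.9, -0.6, 3.2]
width: 0.001
```

>>> arm_command --jaw 0 --moves '[{"x": 0,"y": 0,"z": -0.1,"wx": 0,"wy": 0,"wz": 0},{"x": 0,"y": 0,"z": -0.1,"wx": 0,"wy": 0,"wz": 0},{"x": 0,"y": 0,"z": -0.05,"wx": 0,"wy": 0,"wz": 0},{"x": 0,"y": 0,"z": 0,"wx": 0,"wy": 0,"wz": 0},{"x": 0,"y": 0,"z": 0,"wx": 0,"wy": 0,"wz": 0}]'

```text
time: 4.63
eef_pos: [0.5487, -0.0477, 0.143]
tool_rot: [-0.078, 0.997, -0.0, -0.0]
force: [-2.6, -0.6, 4.7]
width: 0.0003
```

Force is 4.7 N with the pad about 3.5 mm down, past the 2 mm release point and short of the stop. Draw straight up.

>>> arm_command --jaw 0 --moves '[{"x": 0,"y": 0,"z": 0.5,"wx": 0,"wy": 0,"wz": 0},{"x": 0,"y": 0,"z": 1,"wx": 0,"wy": 0,"wz": 0},{"x": 0,"y": 0,"z": 1.5,"wx": 0,"wy": 0,"wz": 0},{"x": 0,"y": 0,"z": 1.5,"wx": 0,"wy": 0,"wz": 0},{"x": 0,"y": 0,"z": 1.5,"wx": 0,"wy": 0,"wz": 0},{"x": 0,"y": 0,"z": 1.5,"wx": 0,"wy": 0,"wz": 0},{"x": 0,"y": 0,"z": 1.5,"wx": 0,"wy": 0,"wz": 0},{"x": 0,"y": 0,"z": 1.5,"wx": 0,"wy": 0,"wz": 0},{"x": 0,"y": 0,"z": 1.5,"wx": 0,"wy": 0,"wz": 0},{"x": 0,"y": 0,"z": 0.5,"wx": 0,"wy": 0,"wz": 0}]'

```text
time: 5.47
eef_pos: [0.5498, -0.0477, 0.271]
tool_rot: [-0.078, 0.997, -0.0, 0.002]
force: [-0.1, -0.2, -0.2]
width: 0.0009
```

```bash
cat > c.py <<'E'
from h import *
import sys
im,d=bot.get_image("side"); cv2.imwrite(sys.argv[1],cv2.resize(im[110:260,140:340,::-1],(800,600),interpolation=cv2.INTER_CUBIC))
E
python3 c.py pics/s3.png; python3 b.py wrist; python3 b.py side
```

```text
blue [252.6577 197.9054] [230 189  46  19 856] mean [ 0.5558 -0.0482  0.1509] rect ((556.4976196289062, -48.04069137573242), (22.61634635925293, 43.648197174072266), 9.179553031921387)
yellow [149.3208 181.9476] [128 171  44  23 954] mean [ 0.5653 -0.1577  0.1201] rect ((565.5402221679688, -158.10887145996094), (25.021032333374023, 45.20912551879883), 8.777969360351562)
dist 0.11043900093596293 yaw 0.08197047104881636
[ 0.5494 -0.0477  0.2695]
blue [275.1467 166.36  ] [271 161   9  11  75] mean [ 0.5582 -0.0454  0.1534] rect ((558.5341796875, -45.46885681152344), (21.01628875732422, 43.19614791870117), 13.670683860778809)
yellow [281.0563 152.5493] [277 149   9   8  71] mean [ 0.5675 -0.1557  0.1229] rect ((567.9544677734375, -156.33653259277344), (23.154441833496094, 40.52691650390625), 13.725532531738281)
dist 0.11126717108275211 yaw 0.08476515092602353
[ 0.5489 -0.0476  0.2683]
```

View pics/s3.png

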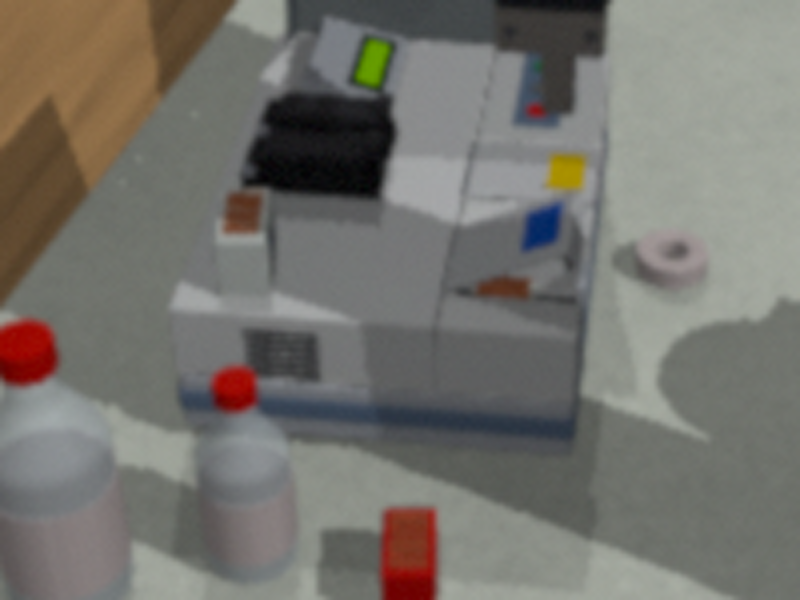

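The wafer hatch is fully up: the blue pad at (543,227) has risen about 30 mm, which is 0.45 rad. The yellow hatch is still flush, and the spare, reel and bottle haven't moved. Now watch for two seconds without touching.

>>> arm_command --moves '[{"x": 0,"y": 0,"z": 0,"wx": 0,"wy": 0,"wz": 0},{"x": 0,"y": 0,"z": 0,"wx": 0,"wy": 0,"wz": 0},{"x": 0,"y": 0,"z": 0,"wx": 0,"wy": 0,"wz": 0},{"x": 0,"y": 0,"z": 0,"wx": 0,"wy": 0,"wz": 0},{"x": 0,"y": 0,"z": 0,"wx": 0,"wy": 0,"wz": 0},{"x": 0,"y": 0,"z": 0,"wx": 0,"wy": 0,"wz": 0},{"x": 0,"y": 0,"z": 0,"wx": 0,"wy": 0,"wz": 0},{"x": 0,"y": 0,"z": 0,"wx": 0,"wy": 0,"wz": 0},{"x": 0,"y": 0,"z": 0,"wx": 0,"wy": 0,"wz": 0},{"x": 0,"y": 0,"z": 0,"wx": 0,"wy": 0,"wz": 0},{"x": 0,"y": 0,"z": 0,"wx": 0,"wy": 0,"wz": 0},{"x": 0,"y": 0,"z": 0,"wx": 0,"wy": 0,"wz": 0}]'

```text
time: 6.62
eef_pos: [0.5488, -0.0477, 0.2681]
tool_rot: [-0.078, 0.997, -0.0, 0.0]
force: [-0.0, 0.2, -0.0]
width: 0.0003
```

>>> arm_command --moves '[{"x": 0,"y": 0,"z": 0,"wx": 0,"wy": 0,"wz": 0},{"x": 0,"y": 0,"z": 0,"wx": 0,"wy": 0,"wz": 0},{"x": 0,"y": 0,"z": 0,"wx": 0,"wy": 0,"wz": 0},{"x": 0,"y": 0,"z": 0,"wx": 0,"wy": 0,"wz": 0},{"x": 0,"y": 0,"z": 0,"wx": 0,"wy": 0,"wz": 0},{"x": 0,"y": 0,"z": 0,"wx": 0,"wy": 0,"wz": 0},{"x": 0,"y": 0,"z": 0,"wx": 0,"wy": 0,"wz": 0},{"x": 0,"y": 0,"z": 0,"wx": 0,"wy": 0,"wz": 0},{"x": 0,"y": 0,"z": 0,"wx": 0,"wy": 0,"wz": 0},{"x": 0,"y": 0,"z": 0,"wx": 0,"wy": 0,"wz": 0},{"x": 0,"y": 0,"z": 0,"wx": 0,"wy": 0,"wz": 0},{"x": 0,"y": 0,"z": 0,"wx": 0,"wy": 0,"wz": 0}]'

```text
time: 7.62
eef_pos: [0.5488, -0.0476, 0.2681]
tool_rot: [-0.078, 0.997, -0.0, 0.0]
force: [0.7, 0.5, -0.1]
width: 0.0006
```

```bash
python3 b.py wrist; python3 b.py side; python3 c.py pics/s4.png; python3 -c "
from h import *
for t in ('spare_mid','reel_mid','bottle_mid'): print(t,[np.round(r['at']) for r in bot.spot_point('side',t)[:2]])"
```

```text
blue [252.4254 200.3989] [230 191  46  20 905] mean [ 0.5565 -0.0481  0.1522] rect ((557.3046875, -48.05156326293945), (23.66299819946289, 43.49962615966797), 8.84631633758545)
yellow [148.1675 183.9396] [126 173  45  23 961] mean [ 0.5656 -0.1578  0.1215] rect ((566.0286865234375, -158.05487060546875), (24.98365020751953, 44.66081237792969), 8.962888717651367)
dist 0.11034870087706469 yaw 0.07914105430846224
[ 0.5487 -0.0477  0.2681]
blue [275.1429 166.4545] [271 161   9  12  77] mean [ 0.5582 -0.0457  0.1529] rect ((558.8860473632812, -47.06230926513672), (21.061145782470703, 45.245216369628906), 13.687365531921387)
yellow [281.0278 152.4861] [277 148   9   9  72] mean [ 0.5678 -0.1562  0.1229] rect ((568.734619140625, -159.4649658203125), (23.16530990600586, 46.252220153808594), 13.144786834716797)
dist 0.11283329103910021 yaw 0.08739548453460648
[ 0.5488 -0.0477  0.2681]
spare_mid [array([198., 168.]), array([242., 250.])]
reel_mid [array([307., 174.]), array([280., 154.])]
bottle_mid [array([156., 226.]), array([200., 226.])]
```

The hatch stayed up for more than two seconds and the rest is unchanged, so I'll hand it in.

```bash
python3 -c "
from h import *
print(bot.close_job())"
```

```text
the job is handed in; nothing more can be done
None
```

The wafer hatch is open and stayed up, and the job is handed in. I pressed the blue pad once with the closed fingertips, with about 4.7 N and roughly 3.5 mm down, then drew straight up about 12.5 cm.

**Wafer hatch:** the blue pad sits about 30 mm higher than when shut, which matches 0.45 rad. Both the wrist and side cameras gave this right after release, and again after two seconds of watching.

**Everything else:** the yellow pad is still at shut height. The spare magazine, reel and small bottle are where they were, within a few pixels of detector noise. The robot was clear of everything, with force near zero. The job took about 8 s.

**Disagreements and failures:**
- The cameras differed by about 4 mm on the pad position before the press, so I aimed between their readings.
- My first two move calls were refused by validation because I left out some fields, and nothing moved.

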